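# Pull a power supply's circuit card and hold it up for inspection

## Robot

A 6-joint arm with a two-finger parallel gripper is mounted at the origin on the work surface. World frame = base frame: x ahead of the robot, y to its left, z up, the work surface at z = 0. Lengths are in m, angles in degrees, forces in N, time in s.
With the tool pointing down it reaches from about 0.4 to 0.825 m from the base axis. Payload 7 kg.
Tool frame: the origin (TCP) lies between the finger pads; the fingertips stand 11 mm ahead of it and the grasp point (between the pads) lies 8 mm behind it; z points along the fingers, y is the direction in which the jaws open and shut (so a half turn about z gives the same grasp; the last joint's range is limited). The gripper opens to 88 mm and grips with 3 to 60 N. Pads are 19 mm wide; open, the fingers measure 130 mm over their backs; the gripper's body (78 mm by 193 mm) begins 47 mm behind the grasp point.
Start: joints at [85.205, 20.546, 0.682, 0, -70.136, -16.507], TCP at [0.245, 0.629, 0.238] pointing down, gripper open.
Joint ranges: [-176.03, 176.03], [-82.01, 121.73], [-58.28, 71.71], [-173.87, 95.51], [-174.79, -0.11], [-173.66, 173.66]. Speed limits (degrees/s): [136.94, 136.94, 172.46, 180, 180, 180].

## Interface

Orientations are given as [roll, pitch, yaw] about the fixed x, y, z axes, in that order (R = Rz(yaw) Ry(pitch) Rx(roll)).
In Python, from plant import r gives the robot as it stands.
- The arm moves only by the shell command python3 -m inch 'ROWS' [OPENING] [FORCE]. ROWS is JSON, a list of rows, each an object of numbers: "x", "y", "z": the shift along the tool's x, y, z as a fraction of full scale; "yaw": the turn about the tool's z as a fraction of full scale. In form: [{"x": .., "y": .., "z": .., "yaw": ..}, ...]. A call has 1 to 5 rows; each row shifts and turns the pose as measured when the row begins, along the tool's axes as they then stand; what a row does not reach is not made up. Full scale, the value 1, is 0.025 m for a shift and 4 degrees for a turn. A row lasts 1/12 s, in which the tool goes at most 41.7 mm and 7.16 degrees, less where a joint would pass 70% of its speed; a pose out of reach is approached as far as the arm can. A call with a number of a shift or a turn outside -1 to 1 is refused whole. A call with a gripper value outside its range is refused whole. OPENING is the opening, from -1 (shut) to 1 (fully open), set as the call begins (- or left out, the last holds). The fingers move at their own pace and stop on an object; FORCE is the grip in N (left out, the last holds). Time passes only in rows, so rows that do not move let the fingers close. It gives the time, the measured TCP pose, the force and the opening at its end, in the units of the state.
- r.get_state(): the state, without advancing time (a new reading comes with each control period).
- r.capture(name): name is "side" or "top"; returns (picture, depth): 480x640x3 uint8, red, green, blue; 480x640 float32, m along the optical axis (not along the pixel's ray), 0 where there is no reading.
- r.camera_info(name): a dict with "mtx" (3x3 intrinsics, pixels), "k1" (the pictures are not rectified: a ray, as slopes to the right and down, at radius r is drawn at 1 + k1 r^2 times it, then the intrinsics apply), "pose" (4x4, takes a point from camera to world coordinates). Camera axes: x right, y down, z forward; pixel columns grow to the right and rows downward; lengths in m; the calibration is good to about 2 mm. A picture is of the moment at which its call begins. camera_info takes no time and is no camera call.
- r.close_job(): hands the job in, once; it reports no verdict.
The state is a dict: "time_s": time; "joints": joint angles; "qd": joint speeds; "joint_torque": joint torques, N m; "tcp_pos": TCP position; "eef_rot": TCP orientation; "contact_force": force on the tool from outside, world axes, zero at the start; "moment": the same for the moment, N m; "gripper_width": finger opening in m.
Only numpy, scipy, OpenCV 4.12 (cv2) and the standard library are available. Lean on these libraries where they do the work, as an engineer would, in place of code of your own. Each camera call takes 0.05 s, during which the arm holds its last target. There are 200 camera calls.

## Task

Lift the loose cover off the opened power supply's housing and set it down flat on the blue mat, handle up, without dropping it. Then draw the circuit card out of the housing by its yellow grip and tip it over until its component side faces up, like a tray, for inspection. Finish while still holding the card still like that, at least 25 cm above the bench and touching nothing else; leave everything else on the bench where it is.

Things in the scene. Friction and masses are not known exactly. Their poses are not given: they have to be found in the camera images.
- housing: Grey open-topped box fixed to the bench, left or right, 170 (x) x 150 (y) x 110 mm tall, walls and floor 5 mm, yaw within 0.35 rad. Origin: centre of its underside on the bench. Brass pins 6 mm thick rise 9 mm above the rim at (72, 62) and (-72, -62) mm. Ribs hold the card upright across the middle (x = 0); above 40 mm height, 65 mm are free either side of it, bar 16 mm posts in the corners.
- cover: Aluminium plate 170 x 150 x 5 mm, about 0.35 kg, loose on the housing's rim, two 12 mm holes over the pins (3 mm play); lifts straight off, 10 mm clears the pins. Origin: centre of its underside; axes as the housing's at the start, z up. Black bow handle on top: round bar 10 mm thick along the cover's y, 90 mm between its legs.
- cover_grip (a point): Middle of the cover's handle bar, 33 mm above the cover's underside (28 mm above the plate's upper face). Pinch across the cover's x.
- card: Green circuit card, 120 (y) x 95 mm tall (z) with grip, board 5 mm, 0.18 kg, under the cover at first, loose, lower edge 5 mm above the bench; slides straight up in guides ending 100 mm above it, 1.5 mm play. Origin: middle of lower edge. x points out of the component side (finned heat sink, 29 mm proud, none above 60 mm), at the start along housing +x, away from the robot; z up to the grip.
- card_grip (a point): Centre of the card's yellow grip bar along its upper edge: 12 mm thick (x), 60 mm long (y), 20 mm tall (z); 85 mm above the card's lower edge, so 90 mm above the bench at the start. Pinch across the card's x.
- card_center (a point): Middle of the card: on the board, 47.5 mm above its lower edge.
- mat: Flat blue mat fixed on the bench, 240 (its x) x 200 (its y) x 3 mm. Origin: centre of its underside, on the bench. On the other side of the bench from the housing, yaw within about 0.2 rad.
- multimeter: Yellow multimeter lying on its back, 190 x 95 x 50 mm; leave alone. Origin: centre of its underside.
- scissors: Scissors with blue handles, 170 x 70 x 10 mm, lying flat; leave alone. Origin: near the rivet, on the bench.
- screwdriver: Red-handled screwdriver about 160 mm long lying between housing and mat, roughly along the world's x; leave alone. Origin: underside.
- jar: Small closed jar, 56 mm across, 70 mm tall; leave alone. Origin: centre of its underside.
- spool: Grey spool standing on end, 60 mm across, 45 mm tall; leave alone. Origin: centre of its underside.
- tray: Black parts tray 110 x 80 x 30 mm; leave alone. Origin: centre of its underside.
Not all that is in view belongs to the job. What is shaped like the cover but red is not meant.

How it is judged (in metres and radians):
On the way, in this order (a step that is already met when the one before it is completed fails the run):
1. the cover lies flat on the mat, let go, while the card still stands in the housing (horizontal distance between cover and mat below 0.08 m and height (world z) of cover below 0.012 m and angle between cover's own z axis and vertical below 0.08 rad and contact force between cover and the fingers below 0.1 N and linear speed of cover below 0.03 m/s and distance between card and housing below 0.02 m), for 0.2 s.
2. the card has been drawn up clear of the housing (height (world z) of card above 0.12 m and contact force between card and the fingers above 0.5 N), for 0.1 s.
At the end, for the whole second after the job is handed in: The cover lies flat, upright side up and let go on the mat, its centre within 80 mm of the mat's centre. The card is held still in the fingers, touching none of the other things, its middle more than 230 mm above the bench, its component side up within 0.6 rad of level (horizontal distance between cover and mat below 0.08 m and height (world z) of cover below 0.012 m and angle between cover's own z axis and vertical below 0.08 rad and contact force between cover and the fingers below 0.1 N and linear speed of cover below 0.03 m/s and height (world z) of card_center above 0.23 m and angle between card's own x axis and vertical below 0.6 rad and contact force between card and the fingers above 0.5 N and contact force between card and housing below 0.1 N and contact force between card and cover below 0.1 N and linear speed of card below 0.04 m/s and contact force between card and multimeter below 0.1 N and contact force between card and scissors below 0.1 N and contact force between card and screwdriver below 0.1 N and contact force between card and jar below 0.1 N and contact force between card and spool below 0.1 N and contact force between card and tray below 0.1 N); the arm keeps its last pose, push and grip.
It fails at once if another thing on the bench is moved by more than 30 mm (distance of any of multimeter, scissors, screwdriver, jar, spool, tray from where it was at the start of the episode above 0.03 m).
It fails at once if the cover falls out of the fingers (linear speed of cover above 0.6 m/s and contact force between cover and the fingers below 0.05 N).
It fails at once if the card falls out of the fingers (linear speed of card above 0.6 m/s and contact force between card and the fingers below 0.05 N).
It also fails if it takes over 64 s, if anything falls off the work surface, if the arm or the gripper's body presses on something with over 40 N, if the wrist force passes 120 N, or if a joint passes its speed limit or range.

## Working session

There is one attempt and no reset: what is moved stays moved. The work goes in short steps, Python scripts to look and compute and a shell command to move; the robot and the scene stay as the last step left them, time stands still between calls to the robot, and variables do not carry over. Pictures are saved under pics/ and viewed, about 8 in all and at most 12, crops included, and the job is handed in when it is done.

```bash
ls; mkdir -p pics; cat > h.py <<'E'
import numpy as np, cv2
from plant import r
def P(name,depth,uv):
    "pixels (N,2) -> world pts using depth"
    i=r.camera_info(name);K=np.array(i["mtx"],float)
    uv=np.asarray(uv,float).reshape(-1,2)
    n=cv2.undistortPoints(uv.reshape(-1,1,2),K,np.array([i["k1"],0,0,0,0.])).reshape(-1,2)
    d=depth[uv[:,1].astype(int),uv[:,0].astype(int)]
    c=np.c_[n*d[:,None],d,np.ones(len(n))]
    return (c@np.array(i["pose"]).T)[:,:3]
def snap(name,tag):
    im,d=r.capture(name); cv2.imwrite(f"pics/{tag}.png",im[:,:,::-1]); np.savez(f"pics/{tag}.npz",im=im,d=d); return im,d
def cloud(name,d):
    v,u=np.mgrid[0:480,0:640]
    return P(name,d,np.c_[u.ravel(),v.ravel()]).reshape(480,640,3)
E
python3 - <<'E'
from h import *
for n in("top","side"):
    snap(n,n+"0"); print(n,{k:np.round(v,3).tolist() for k,v in r.camera_info(n).items()})
a=np.hstack([cv2.resize(cv2.imread(f"pics/{n}0.png"),None,fx=1,fy=1) for n in("top",)])
s=r.get_state();print(s["time_s"],s["tcp_pos"],s["eef_rot"])
E
```

```text
pics
top {'mtx': [[520.539, 0.0, 319.345], [0.0, 520.539, 241.412], [0.0, 0.0, 1.0]], 'k1': -0.005, 'pose': [[-0.007, -0.995, 0.099, 0.419], [-1.0, 0.009, 0.018, -0.01], [-0.019, -0.099, -0.995, 1.423], [0.0, 0.0, 0.0, 1.0]]}
side {'mtx': [[471.89, 0.0, 316.338], [0.0, 471.89, 246.343], [0.0, 0.0, 1.0]], 'k1': -0.107, 'pose': [[0.845, -0.296, 0.445, -0.023], [-0.534, -0.446, 0.718, -0.918], [-0.014, -0.844, -0.536, 0.782], [0.0, 0.0, 0.0, 1.0]]}
0.1 [0.24508478 0.6284619  0.23668743] [ 1.79912474e+02 -9.16975663e-03 -2.13090000e+01]
```

View pics/top0.png

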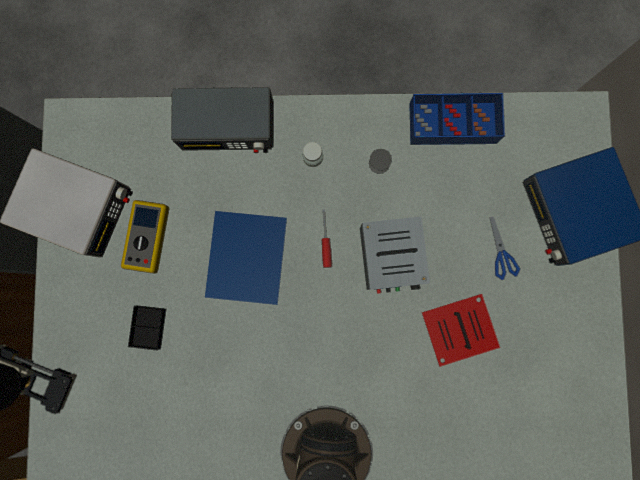

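View pics/side0.png

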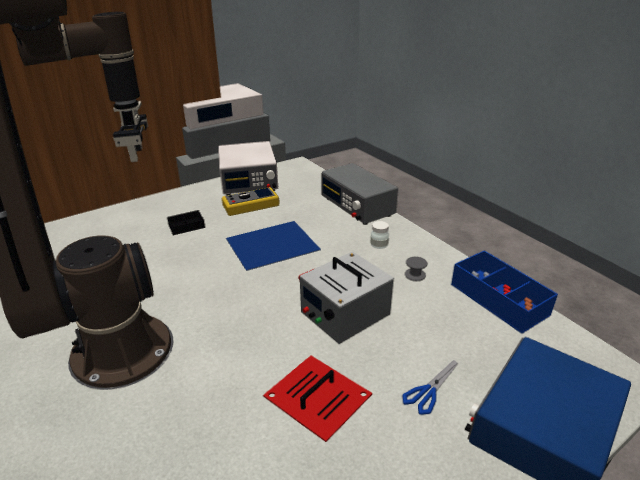

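The top view shows the housing with its grey cover at about (395,254) and a handle at (397,251). The red decoy plate is at (461,330), the blue mat at (246,257), the screwdriver at (326,240), the jar at (312,153) and the spool at (380,160). Two things could be taken for the cover: the grey plate (395,254) and the red plate (461,330). By the description it is the grey one, on the housing.

```bash
cat > m.py <<'E'
from h import *
z=np.load("pics/top0.npz");im,d=z["im"],z["d"];C=cloud("top",d)
def rect(m,nm):
    p=C[m]; b=cv2.minAreaRect(p[:,:2].astype(np.float32)); print(nm,len(p),np.round(b[0],4),np.round(b[1],4),round(b[2],2),"z",np.round(np.percentile(p[:,2],[5,50,95]),4),"med",np.round(np.median(p[:,:2],0),4))
U=np.zeros((480,640),bool);U[205:305,350:440]=1
rect(U&(C[...,2]>.105)&(C[...,2]<.122),"plate")
rect(U&(C[...,2]>.130),"handle")
hsv=cv2.cvtColor(im,cv2.COLOR_RGB2HSV)
M=np.zeros((480,640),bool);M[200:315,195:300]=1
rect(M&(hsv[...,0]>100)&(hsv[...,0]<125)&(hsv[...,1]>100),"mat")
S=np.zeros((480,640),bool);S[205:275,312:340]=1
rect(S&(C[...,2]>.006),"driver")
crop=cv2.resize(cv2.imread("pics/top0.png")[200:310,340:450],None,fx=5,fy=5,interpolation=cv2.INTER_CUBIC);cv2.imwrite("pics/crop0.png",crop)
E
python3 m.py
```

```text
plate 3864 [ 0.5198 -0.1781] [0.1701 0.1515] 5.74 z [0.111  0.1155 0.1197] med [ 0.5157 -0.1777]
handle 198 [ 0.488  -0.1112] [0.0384 0.2414] 25.4 z [0.1431 0.1482 1.4233] med [ 0.5183 -0.1675]
mat 6246 [0.5126 0.1496] [0.3385 0.2387] 83.77 z [-0.0011  0.004   0.0089] med [0.5173 0.2173]
driver 417 [ 0.5385 -0.0016] [0.0738 0.2391] 89.38 z [0.0063 0.0204 0.0299] med [ 0.5381 -0.001 ]
```

View pics/crop0.png

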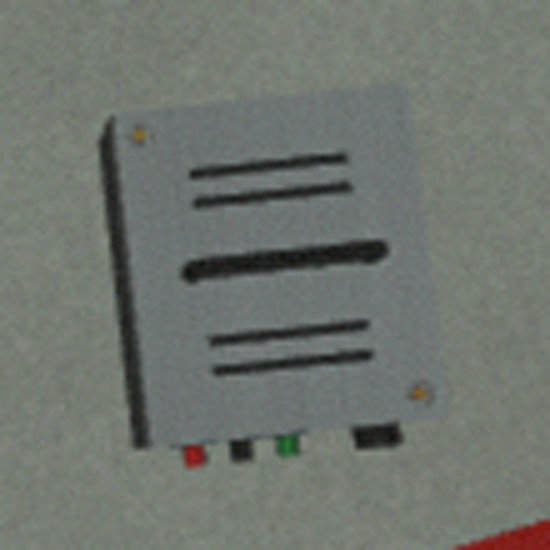

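The close crop confirms it: grey plate with brass pins at upper left (140,135) and lower right (420,393), and the handle across the middle at (285,260). The yaw is therefore about +5.7°. The moves have no tilt command, so before relying on it I'll check in free air how the arm behaves at its reach limit. Tipping the card will need that.

```bash
sed -i 's/p=C\[m\]/p=C[m\&(C[...,2]<.2)]/; s/(hsv\[...,1\]>100),"mat"/(hsv[...,1]>100)\&(C[...,2]<.015),"mat"/' m.py; python3 m.py
python3 -m inch '[{"y":-1},{"y":-1},{"y":-1},{"y":-1},{"y":-1}]'
python3 -m inch '[{"y":-1},{"y":-1},{"y":-1},{"y":-1},{"y":-1}]'
python3 -c "
from plant import r
print(r.get_state()['joints'])"
```

```text
plate 3864 [ 0.5198 -0.1781] [0.1701 0.1515] 5.74 z [0.111  0.1155 0.1197] med [ 0.5157 -0.1777]
handle 164 [ 0.5196 -0.1779] [0.0101 0.0989] 5.69 z [0.1431 0.1477 0.1517] med [ 0.5189 -0.1774]
mat 6220 [0.5202 0.2186] [0.1998 0.2387] 83.77 z [-0.0011  0.0039  0.0088] med [0.5188 0.2182]
driver 409 [ 0.5646 -0.0019] [0.0738 0.187 ] 89.38 z [0.0063 0.0203 0.0288] med [ 0.5402 -0.0009]
[ 8.52053182e+01  2.05878163e+01  6.35675547e-01 -1.71060836e-02
 -7.01343818e+01 -1.65085001e+01]validation failed for argument at $[0]...
validation failed for argument at $[0]...
```

```bash

python3 -m inch '[{"x":0,"y":-1,"z":0,"yaw":0},{"x":0,"y":-1,"z":0,"yaw":0},{"x":0,"y":-1,"z":0,"yaw":0},{"x":0,"y":-1,"z":0,"yaw":0},{"x":0,"y":-1,"z":0,"yaw":0}]'
python3 -m inch '[{"x":0,"y":-1,"z":0,"yaw":0},{"x":0,"y":-1,"z":0,"yaw":0},{"x":0,"y":-1,"z":0,"yaw":0},{"x":0,"y":-1,"z":0,"yaw":0},{"x":0,"y":-1,"z":0,"yaw":0}]'
python3 -c "
from plant import r
print(r.get_state()['joints'])"
```

```text
time_s: 0.52
tcp_pos: [0.29, 0.7445, 0.237]
eef_rot: [179.8, 0.1, -21.2]
contact_force: [-0.4, 0.7, 0.2]
gripper_width: 0.0877
time_s: 0.93
tcp_pos: [0.337, 0.8649, 0.2327]
eef_rot: [179.5, 0.1, -21.2]
contact_force: [-0.3, 0.9, -0.4]
gripper_width: 0.0877
[ 80.57418146  48.12149865  48.10499522  -0.15583087 -90.46234391
 -11.820374  ]
```

```bash

python3 -m inch '[{"x":0,"y":-1,"z":0,"yaw":0},{"x":0,"y":-1,"z":0,"yaw":0},{"x":0,"y":-1,"z":0,"yaw":0},{"x":0,"y":-1,"z":0,"yaw":0},{"x":0,"y":-1,"z":0,"yaw":0}]'
python3 -m inch '[{"x":0,"y":-1,"z":0,"yaw":0},{"x":0,"y":-1,"z":0,"yaw":0},{"x":0,"y":-1,"z":0,"yaw":0},{"x":0,"y":-1,"z":0,"yaw":0},{"x":0,"y":-1,"z":0,"yaw":0}]'
python3 -c "
from plant import r
print(r.get_state()['joints'])"
```

```text
time_s: 1.35
tcp_pos: [0.3683, 0.9387, 0.1954]
eef_rot: [-179.6, -0.5, -21.3]
contact_force: [-0.9, 0.3, 1.0]
gripper_width: 0.0875
time_s: 1.77
tcp_pos: [0.3845, 0.9839, 0.1743]
eef_rot: [-173.5, -0.9, -21.3]
contact_force: [-0.3, -0.2, 0.1]
gripper_width: 0.0876
[ 79.86309167  63.59122451  71.71100271   2.13418903 -91.941604
 -10.91463822]
```

Commanding past the reach limit tilts the tool outward (roll 179.5 → 186.5), which is the sense needed. I'll look for an efficient direction.

```bash

python3 -m inch '[{"x":0,"y":-1,"z":-1,"yaw":0},{"x":0,"y":-1,"z":-1,"yaw":0},{"x":0,"y":-1,"z":-1,"yaw":0},{"x":0,"y":-1,"z":-1,"yaw":0},{"x":0,"y":-1,"z":-1,"yaw":0}]'
python3 -m inch '[{"x":0,"y":-1,"z":-1,"yaw":0},{"x":0,"y":-1,"z":-1,"yaw":0},{"x":0,"y":-1,"z":-1,"yaw":0},{"x":0,"y":-1,"z":-1,"yaw":0},{"x":0,"y":-1,"z":-1,"yaw":0}]'
python3 -c "
from plant import r
print(r.get_state()['joints'])"
```

```text
time_s: 2.18
tcp_pos: [0.3829, 0.9891, 0.288]
eef_rot: [-166.4, -1.5, -21.4]
contact_force: [0.2, -0.2, -0.4]
gripper_width: 0.0877
time_s: 2.6
tcp_pos: [0.3748, 0.9792, 0.4164]
eef_rot: [-158.8, -2.0, -21.6]
contact_force: [0.3, 0.3, -0.0]
gripper_width: 0.0874
[ 81.90849069  51.24401921  71.69438496   6.68238347 -90.14135364
 -11.93405581]
```

```bash

python3 -m inch '[{"x":0,"y":-1,"z":0,"yaw":0},{"x":0,"y":-1,"z":0,"yaw":0},{"x":0,"y":-1,"z":0,"yaw":0},{"x":0,"y":-1,"z":0,"yaw":0},{"x":0,"y":-1,"z":0,"yaw":0}]'
python3 -m inch '[{"x":0,"y":-1,"z":1,"yaw":0},{"x":0,"y":-1,"z":1,"yaw":0},{"x":0,"y":-1,"z":1,"yaw":0},{"x":0,"y":-1,"z":1,"yaw":0},{"x":0,"y":-1,"z":1,"yaw":0}]'
python3 -c "
from plant import r
print(r.get_state()['joints'])"
```

```text
time_s: 3.02
tcp_pos: [0.3877, 1.0147, 0.4356]
eef_rot: [-152.3, -2.5, -21.9]
contact_force: [1.1, -0.6, 0.0]
gripper_width: 0.0876
time_s: 3.43
tcp_pos: [0.4259, 1.0999, 0.3465]
eef_rot: [-146.2, -3.0, -22.1]
contact_force: [-0.4, 0.6, 0.8]
gripper_width: 0.0877
[ 81.13183408  58.58572863  71.64708055  10.41473656 -70.68261116
 -12.94302973]
```

Tilting works at about 6–7° per 5 rows. Next I'll come back inward and see whether the inner limit undoes the 34° tilt.

```bash

for i in 1 2 3 4 ; do python3 -m inch '[{"x":0,"y":1,"z":-0.67,"yaw":0},{"x":0,"y":1,"z":-0.67,"yaw":0},{"x":0,"y":1,"z":-0.67,"yaw":0},{"x":0,"y":1,"z":-0.67,"yaw":0},{"x":0,"y":1,"z":-0.67,"yaw":0}]' | sed -n '1,3p'; done
python3 -c "
from plant import r
print(r.get_state()['joints'])"
```

```text
time_s: 3.85
tcp_pos: [0.3776, 0.983, 0.2784]
eef_rot: [-149.3, -3.6, -22.1]
time_s: 4.27
tcp_pos: [0.3181, 0.8369, 0.2739]
eef_rot: [-149.9, -3.8, -21.9]
time_s: 4.68
tcp_pos: [0.2586, 0.6922, 0.2775]
eef_rot: [-150.2, -3.8, -21.8]
time_s: 5.1
tcp_pos: [0.1999, 0.5477, 0.2835]
eef_rot: [-150.4, -3.8, -21.7]
[ 97.29872348  -6.080004   -42.94520608  32.73937768 -32.44247006
 -52.70621576]
```

```bash

for i in 1 2 3 ; do python3 -m inch '[{"x":0,"y":1,"z":-0.57,"yaw":0},{"x":0,"y":1,"z":-0.57,"yaw":0},{"x":0,"y":1,"z":-0.57,"yaw":0},{"x":0,"y":1,"z":-0.57,"yaw":0},{"x":0,"y":1,"z":-0.57,"yaw":0}]' | sed -n '1,3p'; 
python3 -c "
from plant import r
print(r.get_state()['joints'].round(1))"; done
```

```text
time_s: 5.52
tcp_pos: [0.1459, 0.4092, 0.281]
eef_rot: [-150.4, -3.8, -21.8]
[115.2 -24.9 -55.6  33.9 -45.8 -67.1]
time_s: 5.93
tcp_pos: [0.1083, 0.3301, 0.2888]
eef_rot: [-151.2, -3.5, -22.1]
[154.7 -44.2 -58.2  29.5 -79.4 -92.3]
time_s: 6.35
tcp_pos: [0.0596, 0.3449, 0.2918]
eef_rot: [-150.5, -4.0, -18.1]
[162.2 -41.7 -57.9  30.  -79.5 -96.3]
```

Inward at this height the wrist nears the base axis, so joint 1 swings. I'll fit the planar kinematics from the logged joints and use that to plan the untilt.

```bash
cat > kin.py <<'E'
import numpy as np
D=np.array([[20.546,.682,-70.136,.675,.238],[48.12,48.10,-90.46,.9283,.2327],[63.59,71.711,-91.94,1.0563,.1743],[51.24,71.694,-90.14,1.0485,.4164],[58.586,71.647,-70.68,1.1795,.3465]])
A=[];b=[]
for j2,j3,j5,r,z in D:
    a,e,t=np.radians([j2,j3-j2,90+j3-j2+j5]); s,c=np.sin,np.cos
    # unknown a1,h,L2,L3,o,T
    A+= [[1,0,s(a),c(e),-s(e),s(t)],[0,1,c(a),s(e),c(e),-c(t)]]; b+=[r,z]
x,res,rk,sv=np.linalg.lstsq(np.array(A),np.array(b),rcond=None)
if __name__=="__main__":
    print(x.round(3),rk,sv.round(3),(np.array(A)@x-b).round(4))
    from plant import r
    s=r.get_state();print(s["tcp_pos"],s["joints"])
    a1,h,L2,L3,o,T=x
    for j2 in range(-40,60,10):
        a,e=np.radians([j2,-58-j2]); print(j2,round(a1+L2*np.sin(a)+L3*np.cos(e)-o*np.sin(e),3),round(h+L2*np.cos(a)+L3*np.sin(e)+o*np.cos(e),3))
E
python3 kin.py
```

```text
[-0.027  0.198  0.606  0.507  0.034  0.393] 6 [4.11  3.506 0.755 0.391 0.277 0.124] [-0.0012 -0.0051 -0.0007  0.0113 -0.0015  0.0083 -0.0037  0.0019  0.0071
 -0.0163]
[0.05964397 0.34486973 0.29176924] [162.18285196 -41.72764157 -57.92988277  30.01154057 -79.47294349
 -96.29275955]
-40 0.076 0.539
-30 0.133 0.516
-20 0.186 0.483
-10 0.232 0.442
0 0.27 0.393
10 0.3 0.339
20 0.319 0.28
30 0.328 0.218
40 0.326 0.156
50 0.313 0.096
```

```bash

for i in 1 2 3 ; do python3 -m inch '[{"x":0.35,"y":-1,"z":0.57,"yaw":0},{"x":0.35,"y":-1,"z":0.57,"yaw":0},{"x":0.35,"y":-1,"z":0.57,"yaw":0},{"x":0.35,"y":-1,"z":0.57,"yaw":0}]' | sed -n '1,3p'; 
python3 -c "
from plant import r
print(r.get_state()['joints'].round(1))"; done
```

```text
time_s: 6.68
tcp_pos: [0.0565, 0.4082, 0.2963]
eef_rot: [-150.5, -3.4, -11.9]
[133.2 -29.  -54.9  32.6 -53.4 -71.5]
time_s: 7.02
tcp_pos: [0.1153, 0.5206, 0.2984]
eef_rot: [-150.1, -3.2, -11.4]
[108.3 -12.8 -45.3  29.4 -36.  -49.6]
time_s: 7.35
tcp_pos: [0.179, 0.6333, 0.2972]
eef_rot: [-150.2, -3.2, -11.6]
[ 96.7   0.9 -31.3  22.4 -32.  -33.8]
```

The joint-1 offset shows that the arm plane is shifted sideways by about 0.19 m. I'll refit with that.

```bash
cat > kin.py <<'E'
import numpy as np
d=.19
D=np.array([[20.546,.682,-70.136,.675,.238],[48.12,48.10,-90.46,.9283,.2327],[63.59,71.711,-91.94,1.0563,.1743],[51.24,71.694,-90.14,1.0485,.4164]])
A=[];b=[]
for j2,j3,j5,r,z in D:
    a,e,t=np.radians([j2,j3-j2,90+j3-j2+j5]); s,c=np.sin,np.cos
    A+= [[0*1,1,s(a),c(e),-s(e),s(t)],[0,1,c(a),s(e),c(e),-c(t)]]; A[-2][1]=0; b+=[np.sqrt(r*r-d*d),z]
A=np.array(A)[:,1:]
x=np.linalg.lstsq(A,np.array(b),rcond=None)[0]
h,L2,L3,o,T=x
def wrist(j2,j3):
    a,e=np.radians([j2,j3-j2]); return L2*np.sin(a)+L3*np.cos(e)-o*np.sin(e), h+L2*np.cos(a)+L3*np.sin(e)+o*np.cos(e)
if __name__=="__main__":
    print(x.round(3),(A@x-b).round(4))
    for j2 in range(-40,60,10): print(j2,np.round(wrist(j2,-58),3))
E
python3 kin.py
```

```text
[ 0.224  0.583  0.479 -0.023  0.35 ] [-0.0005 -0.0026  0.0017  0.0071 -0.0014  0.0056  0.0022 -0.0101]
-40 [0.073 0.501]
-30 [0.12  0.484]
-20 [0.163 0.459]
-10 [0.202 0.427]
0 [0.234 0.389]
10 [0.259 0.346]
20 [0.276 0.299]
30 [0.285 0.25 ]
40 [0.285 0.2  ]
50 [0.277 0.151]
```

```bash
cat > w.py <<'E'
import sys,numpy as np
from scipy.spatial.transform import Rotation as R
from plant import r
s=r.get_state();Rm=R.from_euler("xyz",s["eef_rot"],degrees=True).as_matrix()
z=Rm[:,2];print("t",s["time_s"],"tcp",s["tcp_pos"].round(4),"rpy",s["eef_rot"].round(1),"j",s["joints"].round(1),"tilt",np.degrees(np.arccos(-z[2])).round(1),"az",np.degrees(np.arctan2(z[1],z[0])).round(1),"F",s["contact_force"].round(1),"w",s["gripper_width"].round(4))
if len(sys.argv)>3:
    g=np.array([float(a) for a in sys.argv[1:4]])-s["tcp_pos"]; u=Rm.T@g/.025; print("units",u.round(2),"dist",np.linalg.norm(g).round(3))
E
python3 w.py .32 .40 .15
```

```text
Traceback (most recent call last):
  File "w.py", line 5, in <module>
    z=Rm[:,2];print("t",s["time_s"],"tcp",s["tcp_pos"].round(4),"rpy",s["eef_rot"].round(1),"j",s["joints"].round(1),"tilt",np.degrees(np.arccos(-z[2])).round(1),"az",np.degrees(np.arctan2(z[1],z[0])).round(1),"F",s["contact_force"].round(1),"w",s["gripper_width"].round(4))
                                                                                                                                                                                                                                                      ^^^^^^^^^^^^^^^^^^^^^^^^
AttributeError: 'float' object has no attribute 'round'
```

```bash
sed -i 's/s\["gripper_width"\].round(4)/round(s["gripper_width"],4)/' w.py; python3 w.py .32 .40 .15
```

```text
t 7.35 tcp [0.179  0.6333 0.2972] rpy [-150.2   -3.2  -11.6] j [ 96.7   0.9 -31.3  22.4 -32.  -33.8] tilt 29.9 az 72.8 F [-0.9  0.5  0.3] w 0.0877
units [ 7.06 10.08  1.48] dist 0.31
```

```bash

python3 -m inch '[{"x":0.7,"y":1,"z":0.15,"yaw":0},{"x":0.7,"y":1,"z":0.15,"yaw":0},{"x":0.7,"y":1,"z":0.15,"yaw":0},{"x":0.7,"y":1,"z":0.15,"yaw":0},{"x":0.7,"y":1,"z":0.15,"yaw":0}]' >/dev/null
python3 -m inch '[{"x":0.7,"y":1,"z":0.15,"yaw":0},{"x":0.7,"y":1,"z":0.15,"yaw":0},{"x":0.7,"y":1,"z":0.15,"yaw":0},{"x":0.7,"y":1,"z":0.15,"yaw":0},{"x":0.7,"y":1,"z":0.15,"yaw":0}]' >/dev/null
python3 w.py
python3 -m inch '[{"x":0,"y":1,"z":-0.5,"yaw":0},{"x":0,"y":1,"z":-0.5,"yaw":0},{"x":0,"y":1,"z":-0.5,"yaw":0},{"x":0,"y":1,"z":-0.5,"yaw":0},{"x":0,"y":1,"z":-0.5,"yaw":0}]' >/dev/null
python3 w.py
```

```text
t 8.1833 tcp [0.3248 0.4076 0.139 ] rpy [-150.4   -3.4  -11.4] j [ 73.2  -1.  -49.1   1.1 -12.1   5.3] tilt 29.8 az 72.8 F [ 1.4 -0.5 -1. ] w 0.0878
t 8.6 tcp [0.2989 0.2657 0.1256] rpy [-150.8   -3.3  -11.5] j [ 67.2 -13.  -56.4  -8.7 -17.6  19.7] tilt 29.4 az 72.6 F [-0.4 -1.   0.1] w 0.0878
```

```bash

python3 -m inch '[{"x":0.3,"y":1,"z":-0.5,"yaw":0},{"x":0.3,"y":1,"z":-0.5,"yaw":0},{"x":0.3,"y":1,"z":-0.5,"yaw":0}]' >/dev/null
python3 w.py
python3 -m inch '[{"x":0,"y":1,"z":0,"yaw":0},{"x":0,"y":1,"z":0,"yaw":0},{"x":0,"y":1,"z":0,"yaw":0}]' >/dev/null
python3 w.py
```

```text
t 8.85 tcp [0.3018 0.1864 0.1224] rpy [-150.8   -3.4  -11.2] j [ 47.6 -14.2 -50.4 -25.3 -29.2  51.6] tilt 29.4 az 72.7 F [ 0.9 -1.  -0.6] w 0.0878
t 9.1 tcp [0.2948 0.1229 0.0894] rpy [-150.3   -4.   -11.1] j [ 25.8  -8.7 -48.  -38.6 -35.2  83.1] tilt 30.0 az 71.9 F [ 0.3 -0.7 -0.3] w 0.0878
```

```bash
python3 w.py .33 .40 .13
```

```text
t 9.1 tcp [0.2948 0.1229 0.0894] rpy [-150.3   -4.   -11.1] j [ 25.8  -8.7 -48.  -38.6 -35.2  83.1] tilt 30.0 az 71.9 F [ 0.3 -0.7 -0.3] w 0.0878
units [ -0.64 -10.51   4.08] dist 0.282
```

```bash

for i in 1 2; do python3 -m inch '[{"x":0,"y":-1,"z":0.4,"yaw":0},{"x":0,"y":-1,"z":0.4,"yaw":0},{"x":0,"y":-1,"z":0.4,"yaw":0},{"x":0,"y":-1,"z":0.4,"yaw":0},{"x":0,"y":-1,"z":0.4,"yaw":0}]' >/dev/null; done
python3 w.py .165 .50 .12
```

```text
t 9.9333 tcp [0.3786 0.3562 0.1227] rpy [-150.4   -5.2  -15.7] j [ 64.7   0.7 -49.5  -1.7  -9.7  12.7] tilt 30.1 az 65.3 F [0.8 0.7 0.3] w 0.0877
units [-9.75 -3.19  0.92] dist 0.257
```

```bash

for i in 1 2; do python3 -m inch '[{"x":-0.85,"y":-0.35,"z":0.1,"yaw":0},{"x":-0.85,"y":-0.35,"z":0.1,"yaw":0},{"x":-0.85,"y":-0.35,"z":0.1,"yaw":0},{"x":-0.85,"y":-0.35,"z":0.1,"yaw":0}]' >/dev/null; done
python3 w.py .12 .26 .12
python3 -m inch '[{"x":0,"y":1,"z":-0.5,"yaw":0},{"x":0,"y":1,"z":-0.5,"yaw":0},{"x":0,"y":1,"z":-0.5,"yaw":0},{"x":0,"y":1,"z":-0.5,"yaw":0},{"x":0,"y":1,"z":-0.5,"yaw":0}]' >/dev/null; python3 w.py .12 .26 .12
```

```text
t 10.6 tcp [0.276  0.465  0.1526] rpy [-152.    -3.   -14.6] j [ 78.3  -1.2 -58.2  38.4  -6.4 -39.4] tilt 28.2 az 69.8 F [ 1.1  0.6 -0.9] w 0.0874
units [-4.04  8.91 -3.5 ] dist 0.26
t 11.0167 tcp [0.2534 0.3399 0.1653] rpy [-153.4   -1.4  -12.9] j [ 83.8 -15.9 -58.2  11.4 -21.9 -15.9] tilt 26.6 az 74.3 F [-0.2 -0.1 -0. ] w 0.0877
units [-4.53  4.61 -0.4 ] dist 0.162
```

```bash

python3 -m inch '[{"x":-0.4,"y":1,"z":0,"yaw":0},{"x":-0.4,"y":1,"z":0,"yaw":0},{"x":-0.4,"y":1,"z":0,"yaw":0},{"x":-0.4,"y":1,"z":0,"yaw":0},{"x":-0.4,"y":1,"z":0,"yaw":0}]' >/dev/null; python3 w.py .12 .26 .12
```

```text
t 11.4333 tcp [0.2263 0.2442 0.1359] rpy [-154.6    2.9  -10.5] j [ 77.7 -23.1 -58.2  -6.7 -29.8   6.2] tilt 25.5 az 85.5 F [ 0.6 -0.3  0.6] w 0.0877
units [-4.26  0.51  0.7 ] dist 0.109
```

```bash

for i in 1 2; do python3 -m inch '[{"x":-0.1,"y":-1,"z":0.4,"yaw":0},{"x":-0.1,"y":-1,"z":0.4,"yaw":0},{"x":-0.1,"y":-1,"z":0.4,"yaw":0},{"x":-0.1,"y":-1,"z":0.4,"yaw":0}]' >/dev/null; done; python3 w.py
for i in 1 2; do python3 -m inch '[{"x":-1,"y":0,"z":0,"yaw":0},{"x":-1,"y":0,"z":0,"yaw":0},{"x":-1,"y":0,"z":0,"yaw":0},{"x":-1,"y":0,"z":0,"yaw":0}]' >/dev/null; done;  python3 w.py 0.02 .4 .14
```

```text
t 12.1 tcp [0.249  0.4617 0.1484] rpy [-154.3    3.   -11. ] j [ 82.   -0.2 -42.5  -3.9 -21.9  -0.4] tilt 25.8 az 85.3 F [-0.5  0.6  0. ] w 0.0877
t 12.7667 tcp [0.0457 0.5171 0.163 ] rpy [-154.5    3.4  -10.9] j [108.7  -3.9 -58.2  39.4 -15.1 -66.8] tilt 25.7 az 86.2 F [ 0.6 -0.3 -0.6] w 0.0875
units [-0.07  4.73 -1.22] dist 0.122
```

```bash

for i in 1 2; do python3 -m inch '[{"x":0,"y":1,"z":-0.25,"yaw":0},{"x":0,"y":1,"z":-0.25,"yaw":0},{"x":0,"y":1,"z":-0.25,"yaw":0},{"x":0,"y":1,"z":-0.25,"yaw":0}]' >/dev/null; python3 w.py 0 .3 .14;done
```

```text
t 13.1 tcp [0.0286 0.4397 0.1744] rpy [-157.9    4.2  -10.1] j [120.1 -13.5 -58.2  24.3 -27.7 -60.9] tilt 22.5 az 90.0 F [ 0.4  0.  -0.1] w 0.0872
units [-0.04  5.8  -0.86] dist 0.147
t 13.4333 tcp [0.0182 0.3595 0.1949] rpy [-161.4    4.9   -9.8] j [133.1 -26.5 -58.2  17.1 -44.3 -64.6] tilt 19.2 az 94.3 F [-0.6  0.4  0.4] w 0.0876
units [-0.12  3.05  1.31] dist 0.083
```

```bash

for i in 1 2; do python3 -m inch '[{"x":0.1,"y":0.8,"z":1,"yaw":0},{"x":0.1,"y":0.8,"z":1,"yaw":0},{"x":0.1,"y":0.8,"z":1,"yaw":0},{"x":0.1,"y":0.8,"z":1,"yaw":0}]' >/dev/null; python3 w.py 0 .3 .14;done
```

```text
t 13.7667 tcp [0.0215 0.3591 0.1348] rpy [-165.3    8.1   -8.1] j [123.  -17.2 -58.2   6.7 -32.9 -47.2] tilt 16.7 az 110.3 F [ 0.5 -0.4  0.2] w 0.0876
units [-0.54  2.35 -0.75] dist 0.063
t 14.1 tcp [0.0293 0.3462 0.039 ] rpy [-168.4   11.3   -7.2] j [113.5  -1.5 -58.2 -11.8 -18.  -21.1] tilt 16.2 az 126.5 F [-0.8  0.2 -0.5] w 0.0877
units [-1.71  1.18 -4.1 ] dist 0.115
```

```bash

for i in 1 2 3; do python3 -m inch '[{"x":0,"y":0,"z":-1,"yaw":1},{"x":0,"y":0,"z":-1,"yaw":1},{"x":0,"y":0,"z":-1,"yaw":1},{"x":0,"y":0,"z":-1,"yaw":1}]' >/dev/null;done; python3 w.py .4 .3 .38
```

```text
t 15.1 tcp [0.0792 0.285  0.3132] rpy [177.9  11.  -58.6] j [107.6 -27.4 -32.8  -4.8 -74.5 -75.1] tilt 11.2 az 132.2 F [-0.9  0.8  1.1] w 0.0876
units [  5.55 -11.12  -4.2 ] dist 0.328
```

```bash

for i in 1 2 3; do python3 -m inch '[{"x":0.5,"y":-1,"z":-0.35,"yaw":0},{"x":0.5,"y":-1,"z":-0.35,"yaw":0},{"x":0.5,"y":-1,"z":-0.35,"yaw":0},{"x":0.5,"y":-1,"z":-0.35,"yaw":0}]' >/dev/null;done; python3 w.py .62 -.75 .4
```

```text
t 16.1 tcp [0.4382 0.3087 0.3821] rpy [178.5  12.  -58.3] j [ 47.1   4.9   2.8 -12.  -86.2 -14.7] tilt 12.1 az 129.0 F [-0.6  0.8  0.6] w 0.0876
units [38.83 16.28 -8.57] dist 1.074
```

```bash

for i in 1 2 3 4 5 6 7; do python3 -m inch '[{"x":1,"y":0.36,"z":-0.21,"yaw":0},{"x":1,"y":0.36,"z":-0.21,"yaw":0},{"x":1,"y":0.36,"z":-0.21,"yaw":0},{"x":1,"y":0.36,"z":-0.21,"yaw":0},{"x":1,"y":0.36,"z":-0.21,"yaw":0}]' >/dev/null;done; python3 w.py .56 -.85 .4;  python3 w.py .62 -.95 .4
```

```text
t 19.0167 tcp [ 0.6283 -0.6286  0.3087] rpy [177.   10.6 -59.4] j [ -33.4   55.1   71.7   -2.2 -117.4   63.5] tilt 11.0 az 136.6 F [-0.6 -0.2 -0.9] w 0.0874
units [ 5.45  7.1  -4.37] dist 0.249
t 19.0167 tcp [ 0.6283 -0.6286  0.3087] rpy [177.   10.6 -59.4] j [ -33.4   55.1   71.7   -2.2 -117.4   63.5] tilt 11.0 az 136.6 F [-0.6 -0.2 -0.9] w 0.0874
units [10.04  7.12 -5.23] dist 0.334
```

```bash

for i in 1 2; do python3 -m inch '[{"x":1,"y":0.2,"z":-0.4,"yaw":0},{"x":1,"y":0.2,"z":-0.4,"yaw":0},{"x":1,"y":0.2,"z":-0.4,"yaw":0},{"x":1,"y":0.2,"z":-0.4,"yaw":0}]' >/dev/null;python3 w.py; done
```

```text
t 19.35 tcp [ 0.6173 -0.6844  0.3007] rpy [177.6   5.9 -59.2] j [ -36.    55.7   71.7   -0.2 -112.4   66.9] tilt 6.4 az 142.7 F [-0.1  0.2 -0.4] w 0.0874
t 19.6833 tcp [ 0.6069 -0.7329  0.3054] rpy [178.    1.  -58.9] j [ -38.2   55.6   71.7    1.6 -107.7   69.7] tilt 2.2 az -175.0 F [-0.2 -0.  -0.5] w 0.088
```

```bash

python3 -m inch '[{"x":0.5,"y":-0.9,"z":0,"yaw":0},{"x":0.5,"y":-0.9,"z":0,"yaw":0}]' >/dev/null;python3 w.py
python3 -m inch '[{"x":-1,"y":0,"z":0,"yaw":1},{"x":-1,"y":0,"z":0,"yaw":1},{"x":-1,"y":0,"z":0,"yaw":1},{"x":-1,"y":0,"z":0,"yaw":1},{"x":-1,"y":0,"z":0,"yaw":1}]' 1 >/dev/null;python3 w.py .52 -.178 .24
```

```text
t 19.85 tcp [ 0.6398 -0.723   0.2982] rpy [178.1  -0.7 -59.4] j [ -36.3   56.1   71.7    2.1 -105.6   67.5] tilt 2.0 az -129.3 F [-0.1 -0.  -0.4] w 0.0876
t 20.2667 tcp [ 0.6021 -0.6091  0.2717] rpy [177.9  -0.7 -79.1] j [-31.6  38.7  34.2   1.9 -86.6  42.3] tilt 2.2 az -151.0 F [1.6 0.6 0.8] w 0.0878
units [-17.57  -0.07   1.06] dist 0.44
```

```bash

for i in 1 2 3; do python3 -m inch '[{"x":-1,"y":0,"z":0,"yaw":0.1},{"x":-1,"y":0,"z":0,"yaw":0.1},{"x":-1,"y":0,"z":0,"yaw":0.1},{"x":-1,"y":0,"z":0,"yaw":0.1},{"x":-1,"y":0,"z":0,"yaw":0.1}]' >/dev/null;done; python3 w.py .52 -.178 .22
```

```text
t 21.5167 tcp [ 0.5554 -0.2092  0.2681] rpy [179.1  -1.5 -84.7] j [ -0.8  12.   -7.9   1.6 -70.9   5.5] tilt 1.7 az -115.9 F [-0.1  0.5 -0. ] w 0.0873
units [-1.42  1.27  1.91] dist 0.067
```

```bash

python3 -m inch '[{"x":-0.7,"y":0.65,"z":0.6,"yaw":0},{"x":-0.7,"y":0.65,"z":0.6,"yaw":0},{"x":0,"y":0,"z":0,"yaw":0}]' >/dev/null; python3 w.py .52 -.178 .19
python3 - <<'E'
from h import *
im,d=snap("side","side1"); cv2.imwrite("pics/side1c.png",cv2.resize(im[190:350,270:430,::-1],None,fx=3.5,fy=3.5))
E
```

```text
t 21.7667 tcp [ 0.5204 -0.1707  0.2382] rpy [179.5  -1.5 -84.3] j [  3.4   8.5 -16.2   1.6 -65.7   1.6] tilt 1.6 az -102.2 F [-0.7  0.1  0.3] w 0.0876
units [0.24 0.03 1.94] dist 0.049
```

View pics/side1c.png

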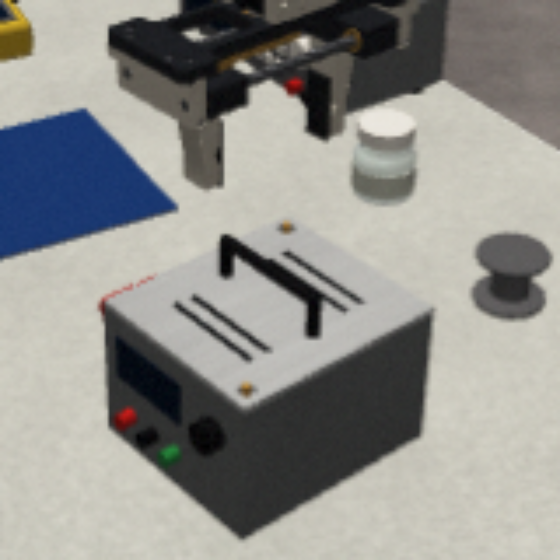

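The fingers, at about (205,160) and (325,105) in the crop, straddle the handle bar at (270,275). Descending now.

```bash

python3 -m inch '[{"x":0.08,"y":0,"z":1,"yaw":0},{"x":0.08,"y":0,"z":1,"yaw":0},{"x":0.08,"y":0,"z":1,"yaw":0},{"x":0,"y":0,"z":0.5,"yaw":0}]' >/dev/null; python3 w.py .52 -.178 .136
```

```text
t 22.15 tcp [ 0.5312 -0.1794  0.1578] rpy [-179.3   -1.8  -83.9] j [  2.6  12.9 -22.2   2.2 -54.1   2.3] tilt 1.9 az -63.2 F [-0.5 -0.6 -0.4] w 0.0877
units [-0.13  0.45  0.86] dist 0.025
```

```bash

python3 -m inch '[{"x":-0.05,"y":0.25,"z":0.5,"yaw":0.05},{"x":-0.05,"y":0.25,"z":0.4,"yaw":0.05},{"x":0,"y":0,"z":0,"yaw":0}]' >/dev/null; python3 w.py .52 -.178 .136
python3 -m inch '[{"x":0,"y":0,"z":0,"yaw":0},{"x":0,"y":0,"z":0,"yaw":0},{"x":0,"y":0,"z":0,"yaw":0},{"x":0,"y":0,"z":0,"yaw":0},{"x":0,"y":0,"z":0,"yaw":0}]' -1 40; python3 w.py
```

```text
t 22.4 tcp [ 0.5213 -0.1794  0.1327] rpy [-179.3   -1.9  -84.2] j [  2.6  13.5 -25.2   2.4 -50.4   1.6] tilt 2.0 az -63.4 F [-0.4 -0.1  0.7] w 0.0877
units [-0.06  0.04 -0.14] dist 0.004
time_s: 22.82
tcp_pos: [0.5265, -0.1799, 0.1364]
eef_rot: [-178.9, -2.0, -84.1]
contact_force: [0.6, 0.0, 0.6]
gripper_width: 0.0598
t 22.8167 tcp [ 0.5265 -0.1799  0.1364] rpy [-178.9   -2.   -84.1] j [  2.6  13.6 -24.7   2.5 -50.6   1.7] tilt 2.2 az -55.8 F [0.6 0.  0.6] w 0.0598
```

```bash

python3 -m inch '[{"x":0.04,"y":0.2,"z":0.04,"yaw":0},{"x":0,"y":0,"z":0,"yaw":0},{"x":0,"y":0,"z":0,"yaw":0},{"x":0,"y":0.05,"z":0.03,"yaw":0},{"x":0,"y":0,"z":0,"yaw":0}]'>/dev/null; python3 w.py .52 -.178 .136
python3 -m inch '[{"x":0,"y":0,"z":0,"yaw":0},{"x":0,"y":0,"z":0,"yaw":0},{"x":0,"y":0,"z":0,"yaw":0},{"x":0,"y":0,"z":0,"yaw":0}]' -1 40; python3 w.py
```

```text
t 23.2333 tcp [ 0.5206 -0.1819  0.1359] rpy [-178.8   -2.   -84.1] j [  2.4  13.1 -25.5   2.5 -50.2   1.9] tilt 2.3 az -52.7 F [ 0.3  0.3 -0.3] w 0.0265
units [-0.16  0.01 -0.01] dist 0.004
time_s: 23.57
tcp_pos: [0.5204, -0.1819, 0.1358]
eef_rot: [-178.8, -2.0, -84.1]
contact_force: [-0.1, 0.0, -0.6]
gripper_width: 0.0088
t 23.5667 tcp [ 0.5204 -0.1819  0.1358] rpy [-178.8   -2.   -84.1] j [  2.4  13.1 -25.5   2.5 -50.2   1.9] tilt 2.3 az -53.1 F [-0.1  0.  -0.6] w 0.0088
```

```bash

python3 -m inch '[{"x":0,"y":0,"z":-0.5,"yaw":0},{"x":0,"y":0,"z":-0.6,"yaw":0},{"x":0,"y":0,"z":-0.8,"yaw":0},{"x":0,"y":0,"z":-1,"yaw":0},{"x":0,"y":0,"z":-1,"yaw":0}]'>/dev/null; python3 w.py 
python3 -m inch '[{"x":-0.3,"y":0,"z":-1,"yaw":0},{"x":-0.7,"y":0,"z":-0.3,"yaw":0},{"x":-1,"y":0,"z":0,"yaw":0},{"x":-1,"y":0,"z":0,"yaw":0},{"x":-1,"y":0,"z":0,"yaw":0}]'>/dev/null; python3 w.py .52 .215 .24
```

```text
t 23.9833 tcp [ 0.5122 -0.1778  0.2272] rpy [-179.8   -1.7  -84.2] j [  2.8   8.  -18.5   1.9 -63.4   2.1] tilt 1.7 az -79.1 F [ 0.4  0.6 -2.7] w 0.0087
t 24.4 tcp [ 0.5025 -0.0774  0.262 ] rpy [-179.6   -1.7  -84.6] j [ 14.8   3.3 -19.1   1.9 -67.5 -10.1] tilt 1.8 az -71.4 F [ 0.7 -0.  -3.5] w 0.0086
units [-11.6   -1.79   0.55] dist 0.294
```

Lifted: the load reads about −3.5 N and the grip holds at 8.6 mm. Carrying it over to the mat.

```bash

python3 -m inch '[{"x":-1,"y":-0.15,"z":0,"yaw":0},{"x":-1,"y":-0.15,"z":0,"yaw":0},{"x":-1,"y":-0.15,"z":0,"yaw":0},{"x":-1,"y":-0.15,"z":0,"yaw":0},{"x":-1,"y":-0.15,"z":0,"yaw":0}]'>/dev/null
python3 -m inch '[{"x":-1,"y":-0.15,"z":0,"yaw":0},{"x":-1,"y":-0.15,"z":0,"yaw":0},{"x":-1,"y":-0.15,"z":0,"yaw":0},{"x":-1,"y":-0.15,"z":0.3,"yaw":0},{"x":-0.8,"y":-0.15,"z":0.5,"yaw":0}]'>/dev/null; python3 w.py .52 .215 .06
```

```text
t 25.2333 tcp [0.5116 0.1826 0.232 ] rpy [-179.9   -1.5  -84.7] j [ 41.3   8.6 -16.9   1.4 -65.4 -36.5] tilt 1.5 az -80.6 F [ 0.3  0.3 -2.6] w 0.0087
units [-1.44 -0.44  6.84] dist 0.175
```

```bash

python3 -m inch '[{"x":-0.4,"y":0,"z":0.9,"yaw":0},{"x":-0.3,"y":0,"z":0.9,"yaw":0},{"x":-0.3,"y":0,"z":0.9,"yaw":0},{"x":0,"y":0,"z":0.9,"yaw":0},{"x":0,"y":0,"z":0.9,"yaw":0}]'>/dev/null; python3 w.py .52 .215 .06
python3 -m inch '[{"x":0,"y":0,"z":0.7,"yaw":0},{"x":0,"y":0,"z":0.6,"yaw":0},{"x":0,"y":0,"z":0,"yaw":0}]'>/dev/null; python3 w.py .52 .215 .03
```

```text
t 25.65 tcp [0.5097 0.212  0.1144] rpy [-179.8   -1.4  -84.4] j [ 43.8  15.7 -24.7   1.6 -50.2 -39.2] tilt 1.4 az -75.0 F [ 0.2 -0.2 -3.3] w 0.0085
units [-0.13 -0.41  2.18] dist 0.055
t 25.9 tcp [0.5056 0.209  0.0738] rpy [179.7  -1.7 -84.4] j [ 43.8  18.5 -27.3   1.5 -45.5 -39.3] tilt 1.7 az -96.2 F [-0.9 -1.  -3.1] w 0.0089
units [-0.24 -0.61  1.74] dist 0.046
```

```bash

python3 -m inch '[{"x":-0.1,"y":-0.2,"z":0.6,"yaw":0},{"x":-0.1,"y":-0.2,"z":0.5,"yaw":0},{"x":0,"y":-0.1,"z":0.4,"yaw":0},{"x":0,"y":0,"z":0.2,"yaw":0},{"x":0,"y":0,"z":0.0,"yaw":0}]'>/dev/null; python3 w.py .52 .215 .029
```

```text
t 26.3167 tcp [0.5187 0.2145 0.0297] rpy [179.6  -1.7 -84.4] j [ 43.2  23.1 -27.7   1.7 -40.5 -38.9] tilt 1.7 az -96.5 F [-1.1  1.5 -1. ] w 0.0086
units [-0.01 -0.06  0.03] dist 0.002
```

```bash

python3 -m inch '[{"x":0,"y":0,"z":0.1,"yaw":0},{"x":0,"y":0,"z":0.05,"yaw":0}]'>/dev/null; python3 w.py
python3 -m inch '[{"x":0,"y":0,"z":0,"yaw":0},{"x":0,"y":0,"z":0,"yaw":0},{"x":0,"y":0,"z":0,"yaw":0},{"x":0,"y":0,"z":0,"yaw":0},{"x":0,"y":0,"z":0,"yaw":0}]' 0.2 >/dev/null
python3 w.py .52 .215 .24
```

```text
t 26.4833 tcp [0.5188 0.2146 0.0292] rpy [179.7  -1.7 -84.3] j [ 43.3  23.1 -27.8   1.8 -40.4 -39. ] tilt 1.8 az -95.1 F [-4.3  0.   7.7] w 0.0086
t 26.9 tcp [0.521  0.2162 0.0336] rpy [-180.    -1.5  -84.3] j [ 43.2  22.8 -27.6   1.9 -40.5 -39. ] tilt 1.5 az -82.6 F [0.4 0.3 0.1] w 0.0362
units [ 0.26  0.04 -8.25] dist 0.206
```

Set down and released. Rising now, then a top-view check of the cover and the card grip.

```bash

python3 -m inch '[{"x":0,"y":0,"z":-0.6,"yaw":0},{"x":0,"y":0,"z":-1,"yaw":0},{"x":0,"y":0,"z":-1,"yaw":0},{"x":0,"y":0,"z":-1,"yaw":0},{"x":0,"y":0,"z":-1,"yaw":0}]' 0.2 >/dev/null
python3 -m inch '[{"x":0,"y":0,"z":-1,"yaw":0},{"x":0.3,"y":0,"z":-1,"yaw":0},{"x":1,"y":0,"z":-0.6,"yaw":0},{"x":1,"y":0,"z":-0.2,"yaw":0}]' >/dev/null
python3 - <<'E'
from h import *
im,d=snap("top","top1");C=cloud("top",d);hsv=cv2.cvtColor(im,cv2.COLOR_RGB2HSV)
y=(hsv[...,0]>20)&(hsv[...,0]<35)&(hsv[...,1]>120)&(C[...,2]>.06)&(C[...,2]<.13);y[:, :345]=0;y[:,450:]=0;y[:200]=0;y[310:]=0
p=C[y];b=cv2.minAreaRect(p[:,:2].astype(np.float32));print("grip",len(p),b,np.percentile(p[:,2],[5,50,95]).round(3))
cv2.imwrite("pics/top1c.png",cv2.resize(im[190:320,200:440,::-1],None,fx=3.3,fy=3.3))
E
python3 w.py .52 -.178 .2
```

```text
grip 122 ((0.5039952993392944, -0.20604883134365082), (0.1202360987663269, 0.04149835556745529), 58.610904693603516) [0.09  0.101 0.105]
t 27.7 tcp [0.5257 0.1612 0.2276] rpy [179.9  -1.7 -84.1] j [ 38.5   9.5 -16.4   1.5 -65.2 -33.3] tilt 1.8 az -88.4 F [ 0.3 -3.1  0.7] w 0.0528
units [13.43  1.61  1.52] dist 0.34
```

View pics/top1c.png

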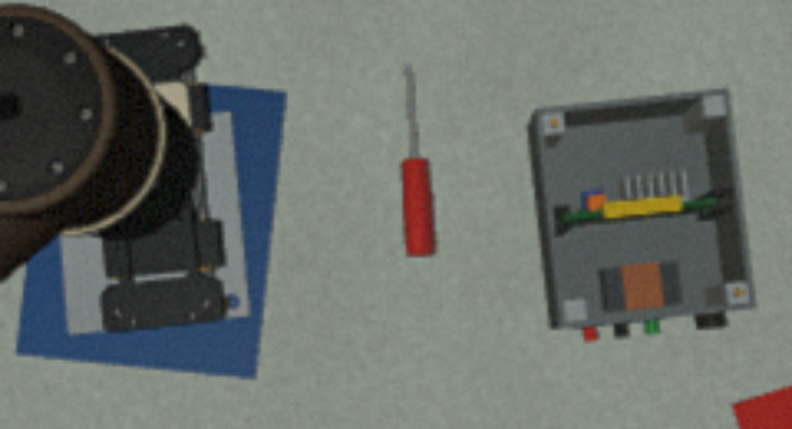

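The cover lies fully on the mat (crop, around (150,220)), clear of the screwdriver at (418,160). The housing is open, with the card's yellow grip at (643,207) and the heat sink on the far side. I'll measure the grip more robustly.

```bash

for i in 1 2; do python3 -m inch '[{"x":1,"y":0.1,"z":0,"yaw":0},{"x":1,"y":0.1,"z":0,"yaw":0},{"x":1,"y":0.1,"z":0,"yaw":0},{"x":1,"y":0.1,"z":0,"yaw":0},{"x":1,"y":0.1,"z":0,"yaw":0}]' >/dev/null; done
python3 w.py .5195 -.178 .2
python3 - <<'E'
from h import *
z=np.load("pics/top1.npz");im,d=z["im"],z["d"];C=cloud("top",d);hsv=cv2.cvtColor(im,cv2.COLOR_RGB2HSV)
y=(hsv[...,0]>22)&(hsv[...,0]<35)&(hsv[...,1]>150);y[:245]=0;y[260:]=0;y[:,375:][:,45:]=0;y[:,:375]=0
p=C[y];b=cv2.minAreaRect(p[:,:2].astype(np.float32));print("grip",len(p),np.round(b[0],4),np.round(b[1],3),b[2],np.percentile(p[:,2],[5,50,95]).round(3),np.median(p,0).round(4))
U=np.zeros((480,640),bool);U[200:305,250:279]=1
im,d=snap("top","top2");C=cloud("top",d);hsv=cv2.cvtColor(im,cv2.COLOR_RGB2HSV)
c=(hsv[...,1]<60)&(im.mean(2)>90)&(C[...,2]<.03);c[:215]=0;c[300:]=0;c[:,:212]=0;c[:,283:]=0
n,l,s,_=cv2.connectedComponentsWithStats(c.astype(np.uint8));k=1+s[1:,4].argmax();q=C[l==k];b=cv2.minAreaRect(q[:,:2].astype(np.float32));print("cover",len(q),np.round(b[0],3),np.round(b[1],3),b[2],np.median(q[:,2]).round(4))
E
```

```text
t 28.5333 tcp [ 0.526  -0.0991  0.2371] rpy [-179.8   -1.6  -84. ] j [ 11.5   7.  -18.2   1.8 -64.8  -6.3] tilt 1.6 az -77.6 F [ 0.3  0.1 -0.7] w 0.0528
units [3.07 0.59 1.57] dist 0.087
grip 113 [ 0.5215 -0.1772] [0.012 0.059] 6.2345499992370605 [0.096 0.101 0.105] [ 0.5219 -0.1786  0.101 ]
cover 30 [0.612 0.312] [0.008 0.051] 83.6821060180664 0.0008
```

The grip is at (0.5215, −0.1775), 12×59 mm, top at 0.101 m, all as described.

```bash

python3 -m inch '[{"x":1,"y":0.2,"z":0.3,"yaw":0},{"x":1,"y":0.2,"z":0.3,"yaw":0},{"x":1,"y":0.2,"z":0.6,"yaw":0},{"x":0,"y":0,"z":0,"yaw":0}]' >/dev/null; python3 w.py .5215 -.1775 .14
python3 -m inch '[{"x":0.1,"y":0,"z":0.6,"yaw":0},{"x":0,"y":0,"z":0.6,"yaw":0},{"x":0,"y":0,"z":0,"yaw":0}]' >/dev/null; python3 w.py .5215 -.1775 .14
```

```text
t 28.9167 tcp [ 0.5185 -0.1838  0.2089] rpy [-179.7   -1.6  -84.1] j [  2.    9.5 -19.1   1.9 -61.    2.9] tilt 1.7 az -74.5 F [-1.1  0.8 -0. ] w 0.0524
units [-0.32 -0.13  2.75] dist 0.069
t 29.1667 tcp [ 0.5187 -0.1894  0.1782] rpy [-179.7   -1.7  -84.4] j [  1.4  11.2 -21.4   2.  -57.    3.1] tilt 1.7 az -73.6 F [-0.3 -0.5  0.1] w 0.0525
units [-0.51 -0.15  1.51] dist 0.04
```

```bash

python3 -m inch '[{"x":-0.4,"y":-0.05,"z":0.8,"yaw":0},{"x":-0.1,"y":0,"z":0.8,"yaw":0},{"x":0,"y":0,"z":0.3,"yaw":0},{"x":0,"y":0,"z":0,"yaw":0}]' >/dev/null; python3 w.py .5215 -.1775 .084
```

```text
t 29.5 tcp [ 0.5207 -0.1776  0.1315] rpy [-179.5   -1.7  -84.4] j [  2.8  13.7 -25.2   2.2 -50.6   1.5] tilt 1.8 az -69.7 F [0.3 0.7 0.5] w 0.0527
units [-0.06 -0.02  1.9 ] dist 0.048
```

```bash

python3 -m inch '[{"x":-0.05,"y":0,"z":0.7,"yaw":0},{"x":0,"y":0,"z":0.6,"yaw":0},{"x":0,"y":0,"z":0.4,"yaw":0},{"x":0,"y":0,"z":0,"yaw":0}]' >/dev/null; python3 w.py .5215 -.1775 .084
```

```text
t 29.8333 tcp [ 0.5245 -0.1774  0.0926] rpy [-179.2   -1.8  -84.2] j [  2.8  16.5 -27.6   2.5 -45.1   1.2] tilt 2.0 az -61.4 F [ 0.2 -0.2 -0.2] w 0.0526
units [-0.02  0.12  0.34] dist 0.009
```

```bash

python3 -m inch '[{"x":0,"y":0.12,"z":0.25,"yaw":0},{"x":0,"y":0,"z":0.1,"yaw":0},{"x":0,"y":0,"z":0,"yaw":0}]' >/dev/null; python3 w.py .5215 -.1775 .084
python3 -m inch '[{"x":0,"y":0,"z":0,"yaw":0},{"x":0,"y":0,"z":0,"yaw":0},{"x":0,"y":0,"z":0,"yaw":0},{"x":0,"y":0,"z":0,"yaw":0}]' -1 45 >/dev/null; python3 w.py .5215 -.1775 .084
```

```text
t 30.0833 tcp [ 0.523  -0.1781  0.0855] rpy [-179.1   -1.9  -84.2] j [  2.8  16.8 -28.3   2.7 -43.9   1.1] tilt 2.1 az -58.3 F [1.5 0.8 1.2] w 0.0525
units [-0.03  0.06  0.06] dist 0.002
t 30.4167 tcp [ 0.524  -0.1783  0.0874] rpy [-178.9   -1.9  -84.2] j [  2.8  16.7 -28.2   2.7 -44.    1.1] tilt 2.2 az -55.0 F [ 0.8 -0.7  0. ] w 0.0317
units [-0.05  0.1   0.13] dist 0.004
```

```bash

python3 -m inch '[{"x":0,"y":0.1,"z":0.12,"yaw":0},{"x":0,"y":0,"z":0,"yaw":0},{"x":0,"y":0,"z":0,"yaw":0},{"x":0,"y":0,"z":0,"yaw":0},{"x":0,"y":0,"z":0,"yaw":0}]' -1 45 >/dev/null; python3 w.py .5215 -.1775 .084
python3 - <<'E'
from h import *
im,d=snap("side","side2"); cv2.imwrite("pics/side2c.png",cv2.resize(im[180:350,200:430,::-1],None,fx=3.4,fy=3.4))
E
```

```text
t 30.8333 tcp [ 0.52   -0.1789  0.0847] rpy [-179.    -1.9  -84.2] j [  2.7  16.6 -28.8   2.7 -43.6   1.1] tilt 2.1 az -57.7 F [-0.   0.7 -0.3] w 0.0119
units [-0.05 -0.07  0.03] dist 0.002
```

View pics/side2c.png

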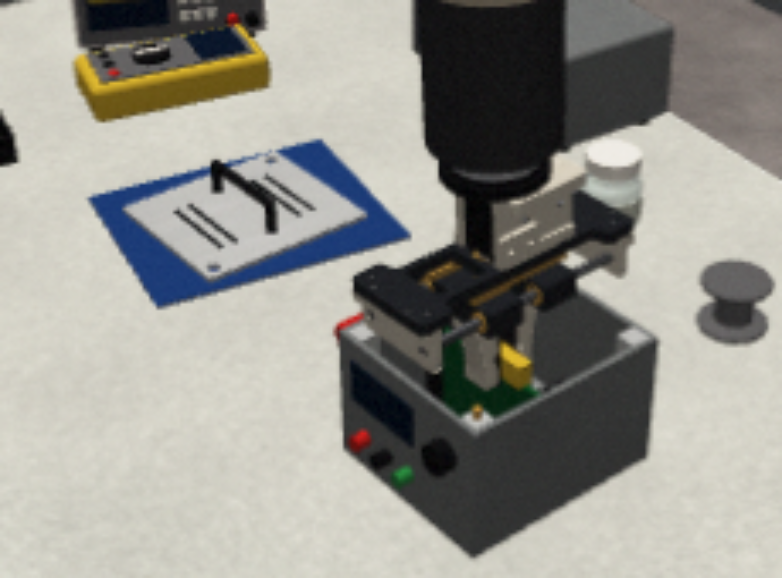

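The cover lies flat on the mat (crop, (245,215)), and the fingers hold the yellow grip at (515,365) with 11.9 mm width. Drawing up slowly.

```bash

python3 -m inch '[{"x":0,"y":0,"z":-0.3,"yaw":0},{"x":0,"y":0,"z":-0.4,"yaw":0},{"x":0,"y":0,"z":-0.4,"yaw":0}]'  >/dev/null; python3 w.py .5215 -.1780 .13
python3 -m inch '[{"x":0,"y":-0.05,"z":-0.5,"yaw":0},{"x":0,"y":-0.05,"z":-0.5,"yaw":0},{"x":0,"y":-0.05,"z":-0.5,"yaw":0}]'  >/dev/null; python3 w.py .5215 -.1780 .20
```

```text
t 31.1333 tcp [ 0.5183 -0.1777  0.1114] rpy [-179.3   -1.9  -84.2] j [  2.9  14.6 -27.1   2.5 -47.4   1.3] tilt 2.0 az -62.4 F [ 2.3  0.8 -3.2] w 0.012
units [ 0.05 -0.14 -0.74] dist 0.019
t 31.3833 tcp [ 0.5211 -0.176   0.1525] rpy [-179.3   -1.8  -84.2] j [  3.   12.2 -24.    2.3 -53.    1.4] tilt 2.0 az -62.4 F [ 0. -0. -2.] w 0.0116
units [ 0.14 -0.03 -1.9 ] dist 0.048
```

```bash

python3 -m inch '[{"x":0.05,"y":-0.03,"z":-0.6,"yaw":0},{"x":0.05,"y":-0.03,"z":-0.6,"yaw":0},{"x":0,"y":-0.03,"z":-0.8,"yaw":0},{"x":0,"y":-0.03,"z":-1,"yaw":0},{"x":0,"y":0,"z":-1,"yaw":0}]'  >/dev/null; python3 w.py
python3 -m inch '[{"x":0,"y":0,"z":-1,"yaw":0},{"x":0,"y":0,"z":-1,"yaw":0},{"x":0,"y":0,"z":-1,"yaw":0},{"x":0,"y":0,"z":-1,"yaw":0},{"x":0,"y":-0.3,"z":-1,"yaw":0}]'  >/dev/null; python3 w.py .9 -.1 .45
```

```text
t 31.8 tcp [ 0.5199 -0.1745  0.2591] rpy [-179.4   -1.7  -84.3] j [  3.1   7.1 -15.2   1.9 -67.1   1.9] tilt 1.8 az -66.7 F [ 1.1 -0.  -2.6] w 0.0117
t 32.2167 tcp [ 0.5214 -0.1696  0.3966] rpy [-179.2   -1.7  -84.3] j [  3.6   4.   -1.1   1.7 -84.1   2. ] tilt 1.9 az -59.1 F [ 1.3 -0.3 -2.1] w 0.0118
units [ -1.19 -15.38  -1.96] dist 0.389
```

The card is clear at 0.40 m and held. Now outward to the reach limit to tip it.

```bash

for i in 1 2; do python3 -m inch '[{"x":-0.08,"y":-1,"z":-0.2,"yaw":0},{"x":-0.08,"y":-1,"z":-0.2,"yaw":0},{"x":-0.08,"y":-1,"z":-0.2,"yaw":0},{"x":-0.08,"y":-1,"z":-0.2,"yaw":0},{"x":-0.08,"y":-1,"z":-0.2,"yaw":0}]'  >/dev/null;done; python3 w.py
for i in 1 2; do python3 -m inch '[{"x":0,"y":-1,"z":-0.5,"yaw":0},{"x":0,"y":-1,"z":-0.5,"yaw":0},{"x":0,"y":-1,"z":-0.5,"yaw":0},{"x":0,"y":-1,"z":-0.5,"yaw":0},{"x":0,"y":-1,"z":-0.5,"yaw":0}]'  >/dev/null; python3 w.py; done
```

```text
t 33.05 tcp [ 0.7672 -0.1222  0.4799] rpy [-177.9   -1.7  -84.3] j [ 6.100e+00  2.870e+01  4.290e+01  1.800e+00 -1.021e+02  1.000e-01] tilt 2.7 az -33.0 F [ 0.8  0.2 -1.2] w 0.0115
t 33.4667 tcp [ 0.8489 -0.1027  0.5022] rpy [-177.4   -2.5  -84.2] j [   7.2   43.1   71.7    2.9 -116.1   -0. ] tilt 3.6 az -38.5 F [-0.6 -0.1  0.6] w 0.0114
t 33.8833 tcp [ 0.887  -0.0769  0.5141] rpy [-171.4   -4.4  -84.4] j [   9.5   43.1   71.7    5.2 -110.3   -1.4] tilt 9.6 az -21.1 F [ 0.  -0.1 -1.3] w 0.0114
```

```bash

for i in 1 2 3 4; do python3 -m inch '[{"x":0.2,"y":-1,"z":0,"yaw":0},{"x":0.2,"y":-1,"z":0,"yaw":0},{"x":0.2,"y":-1,"z":0,"yaw":0},{"x":0.2,"y":-1,"z":0,"yaw":0},{"x":0.2,"y":-1,"z":0,"yaw":0}]'  >/dev/null; python3 w.py; done
```

```text
t 34.3 tcp [ 0.9432 -0.0795  0.504 ] rpy [-165.2   -5.9  -84.7] j [   9.5   44.7   71.7    6.9 -102.4   -1. ] tilt 15.9 az -16.0 F [-0.3 -0.2 -2. ] w 0.0118
t 34.7167 tcp [ 0.9939 -0.0828  0.5037] rpy [-158.8   -7.5  -85.2] j [  9.4  46.   71.7   8.7 -94.9  -1. ] tilt 22.4 az -13.8 F [ 0.1 -0.4 -2.2] w 0.0116
t 35.1333 tcp [ 1.0374 -0.0849  0.5157] rpy [-152.4   -9.   -86. ] j [  9.5  46.8  71.7  10.5 -87.8  -1.2] tilt 28.9 az -12.6 F [-0.2 -0.1 -2.2] w 0.0117
t 35.55 tcp [ 1.0756 -0.0868  0.5306] rpy [-146.4  -10.5  -86.9] j [  9.6  47.6  71.6  12.5 -81.3  -1.6] tilt 35.0 az -12.2 F [-0.6  0.1 -2.1] w 0.0117
```

```bash

for i in 1 2 3 4 5; do python3 -m inch '[{"x":-0.1,"y":-1,"z":0.2,"yaw":0},{"x":-0.1,"y":-1,"z":0.2,"yaw":0},{"x":-0.1,"y":-1,"z":0.2,"yaw":0},{"x":-0.1,"y":-1,"z":0.2,"yaw":0},{"x":-0.1,"y":-1,"z":0.2,"yaw":0}]'  >/dev/null; python3 w.py; done
```

```text
t 35.9667 tcp [ 1.1229 -0.055   0.5317] rpy [-140.7  -11.7  -88. ] j [ 11.6  49.7  71.6  15.7 -74.2  -4.5] tilt 40.8 az -11.9 F [-0.1 -0.4 -2.4] w 0.0118
t 36.3833 tcp [ 1.1621 -0.0199  0.5398] rpy [-135.   -12.7  -88.8] j [ 13.6  51.4  71.6  19.2 -67.8  -7.4] tilt 46.4 az -11.2 F [ 0.   0.4 -1.7] w 0.0117
t 36.8 tcp [1.191  0.0122 0.5617] rpy [-129.2  -13.6  -89.7] j [ 15.3  52.5  71.7  22.9 -61.9 -10.5] tilt 52.1 az -10.5 F [-0.8 -0.1 -1.9] w 0.0115
t 37.2167 tcp [1.2103 0.043  0.5944] rpy [-123.3  -14.2  -90.5] j [ 16.9  53.1  71.7  26.9 -56.8 -13.6] tilt 57.8 az -9.7 F [ 0.4  0.4 -2.1] w 0.0117
t 37.6333 tcp [1.2205 0.0733 0.6353] rpy [-117.7  -14.6  -91.3] j [ 18.3  53.2  71.7  31.  -52.3 -16.8] tilt 63.3 az -8.8 F [-0.6  0.6 -3. ] w 0.0113
```

```bash

for i in 1 2 3; do python3 -m inch '[{"x":0.1,"y":-1,"z":0.3,"yaw":0},{"x":0.1,"y":-1,"z":0.3,"yaw":0},{"x":0.1,"y":-1,"z":0.3,"yaw":0},{"x":0.1,"y":-1,"z":0.3,"yaw":0},{"x":0.1,"y":-1,"z":0.3,"yaw":0}]'  >/dev/null; python3 w.py; done
python3 -m inch '[{"x":0,"y":0,"z":0,"yaw":0},{"x":0,"y":0,"z":0,"yaw":0},{"x":0,"y":0,"z":0,"yaw":0},{"x":0,"y":0,"z":0,"yaw":0},{"x":0,"y":0,"z":0,"yaw":0}]' >/dev/null; python3 w.py
python3 - <<'E'
from h import *
s=r.get_state();a=np.radians(s["eef_rot"]);print("x-axis off vertical",np.degrees(np.arccos(-np.cos(a[1])*np.sin(a[0]))))
im,d=snap("side","side3");C=cloud("side",d);hsv=cv2.cvtColor(im,cv2.COLOR_RGB2HSV)
g=(hsv[...,0]>45)&(hsv[...,0]<80)&(hsv[...,1]>100)&(C[...,2]>.3);print("board",g.sum(),np.median(C[g],0).round(3) if g.any() else 0)
im,d=snap("top","top3");C=cloud("top",d)
m=(C[...,2]>.001)&(C[...,2]<.014)&(abs(C[...,0]-.52)<.15)&(abs(C[...,1]-.217)<.16)&(cv2.cvtColor(im,cv2.COLOR_RGB2HSV)[...,1]<70)&(im.mean(2)>110)
p=C[m];print("cover",len(p),np.median(p,0).round(3))
a=cv2.imread("pics/side3.png");b=im[:,:,::-1];cv2.imwrite("pics/f.png",cv2.resize(np.hstack([a,b]),(800,300)))
E
```

```text
t 38.05 tcp [1.228  0.0772 0.6816] rpy [-111.9  -15.   -92. ] j [ 18.2  52.8  71.7  33.9 -47.4 -18.4] tilt 68.9 az -7.9 F [ 0.2 -0.8 -2.4] w 0.0117
t 38.4667 tcp [1.2265 0.0797 0.7348] rpy [-106.3  -15.2  -92.9] j [ 18.1  52.   71.7  37.  -43.3 -20.2] tilt 74.3 az -7.3 F [-0.6  0.1 -2.2] w 0.0116
t 38.8833 tcp [1.2159 0.0858 0.7934] rpy [-101.   -15.4  -93.7] j [ 18.2  50.7  71.7  40.2 -39.9 -22.1] tilt 79.4 az -6.7 F [ 0.9 -0.7 -1.8] w 0.0118
t 39.3 tcp [1.2141 0.0861 0.7978] rpy [-100.7  -15.4  -93.8] j [ 18.2  50.6  71.7  40.3 -39.9 -22.2] tilt 79.7 az -6.7 F [-0.4 -0.3 -2.1] w 0.0115
x-axis off vertical 18.676986795446833
board 39 [0.151 0.165 0.441]
cover 1615 [0.562 0.101 0.003]
```

View pics/f.png

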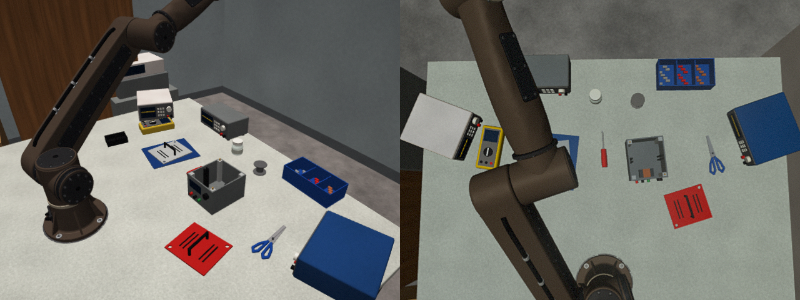

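```bash
python3 w.py; python3 -c "
from plant import r
print(r.get_state()['qd'].round(2)); print(r.close_job())"
```

```text
t 39.4 tcp [1.2143 0.0861 0.7974] rpy [-100.7  -15.4  -93.8] j [ 18.2  50.6  71.7  40.3 -39.8 -22.2] tilt 79.6 az -6.7 F [ 0.5 -0.4 -2.2] w 0.0116
[-0.   -0.   -0.04  0.1   0.07  0.03]
the job is handed in; nothing more can be done
None
```

I set the cover on the mat and drew the card out by its grip. I tipped it component side up and handed the job in at 39.4 s with the card still held; no verdict is given.

- **Cover:** it was gripped by the handle and released on the mat. The later side picture shows it flat, handle up and fully on the mat. From the tool position at release, its centre should be within about 1 cm of the mat's centre.
- **Card:** it is held with 45 N. The opening is 11.6 mm on the 12 mm grip and the load is about 2 N, which matches its weight. The arm is at rest with the TCP about 0.80 m above the bench. From the tool's orientation, the component side is up to within about 19° of level (34° allowed).
- **Tipping:** the moves have no tilt command, so I tipped the card by pushing outward at the arm's reach limit. An early trial of this tilted the empty tool, and undoing that took about 16 s.

**Checks that failed or were missing:**
- The raised card was outside both camera views. That it is held and which way up it is rest on the grip width, the load and the tool pose, not on a picture.
- My two numeric checks of the cover's position from the top camera were unusable because they segmented badly. In the last one the arm was also covering the mat.
- The other things on the bench look unmoved in the last pictures, but I did not measure them. The black tray was hidden from the top camera, though the side picture shows it.

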